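Slacken a culture jar's clamp screw two turns with a fingertip

TASK

The cultures in the blue-lidded jar are ready: slacken its clamp screw by two full turns, so that air can get in past the seal while the clamp stays hooked on. Roll a fingertip across the ribbed rim of the wheel, pressing lightly, anticlockwise seen from above, and stop when its white dot has come round twice to where it started. Do not pinch the wheel, leave the white-lidded jar tight, leave everything else where it stands, and finish clear of the jar.

Things in the scene. Friction and masses are not known exactly. Their poses are not given: they have to be found in the camera images.
- blue_screw (a joint): clamp screw of the blue-lidded jar, rad: 0 is fully tight, where it starts and cannot go below; grows as the wheel turns anticlockwise seen from above (loosening); one full turn is 6.283. Right-hand thread: rises 2 mm per turn. Finger-tight: about 1.3 N along the rim turns it; it stays where it is left and does not coast.
- blue_wheel: ribbed (coarsely knurled) aluminium hand wheel on that screw: a level disc 57 mm across over its ribs, 14 mm thick; 24 upright rounded ribs 2.5 mm proud all round. Origin: centre of its underside, on the vertical axis, 224 mm above the bench when tight; z up, x towards its white dot. Rigid sideways: it can only turn. A hub 20 mm across stands 4 mm above its dark top face.
- blue_dot (a point): white dot, 9 mm across, on the top face of that wheel, 18 mm from the axis; it goes round with the wheel. Round the rim and above it all is free; below the wheel the nearest thing is the clamp's boss (24 mm across, 10 mm below the underside), then the clamp's bar, 16 mm below the underside
- blue_jar: clear jar with a BLUE lid and red culture dishes inside, fixed in a stand bolted to the bench. Stand foot 170 mm across, lid 136 mm across with its top 189 mm above the bench. A steel clamp bar 26 mm wide, 160 mm long lies along the jar's y across the lid (its top at 208 mm). Origin: centre of the stand's underside, on the bench, on the wheel's axis; z up.
- white_screw (a joint): clamp screw of the other jar, the same make: 0 is fully tight, where it starts and must stay
- white_wheel: the same kind of hand wheel, on the other jar; origin at the centre of its underside, 224 mm above the bench, z up, x towards its white dot
- white_jar: the other jar, the same but with a WHITE lid and empty; fixed; origin at the centre of its stand's underside, on the bench
- amber_bottle: loose bystander: amber reagent bottle, 64 mm across, 135 mm tall, white cap; stands on the bench, origin at the centre of its underside, z up
- brown_jar: loose bystander: small amber jar, 56 mm across, 85 mm tall, black cap; stands on the bench, origin at the centre of its underside, z up
- dropper_bottle: loose bystander: small yellow dropper bottle with a red cap, 28 mm across, 76 mm tall; stands on the bench, origin at the centre of its underside, z up
- dish_stack: loose bystander: stack of three closed culture dishes taped together, 94 mm across, 45 mm tall; stands on the bench, origin at the centre of its underside, z up
- slide_box: loose bystander: blue slide box with a white lid, 87 x 102 mm, 34 mm tall; stands on the bench, origin at the centre of its underside, z up
- tube_rack: loose bystander: orange rack of small tubes, 100 x 60 mm, 64 mm tall; stands on the bench, origin at the centre of its underside, z up

How it is judged (in metres and radians):
On the way:
1. the wheel of the blue-lidded jar has been turned about one full turn (value of joint blue_screw between 5.2 and 7.4 rad), for 0.02 s.
At the end, for the whole second after the job is handed in: the blue-lidded jar's screw stands two full turns (within 45 degrees, 0.8 rad) from tight and at rest, the white-lidded jar's screw is still tight (under 0.35 rad), and every bystander is within 20 mm of where it stood (value of joint blue_screw between 11.7664 and 13.3664 rad and velocity of joint blue_screw between -0.05 and 0.05 rad/s and value of joint white_screw below 0.35 rad and distance of each of amber_bottle, brown_jar, dropper_bottle, dish_stack, slide_box, tube_rack from where it was at the start of the episode below 0.02 m); the robot touches nothing.
It fails at once if the wheel was pinched: the gripper came down over the wheel with a finger on either side and touched it (horizontal distance between the grasp point and blue_wheel below 0.02 m and z of the grasp point in the frame of blue_wheel below 0.03 m and contact force between the fingers and blue_wheel above 0.5 N).
It fails at once if the wheel was pressed harder than 40 N (contact force between the fingers and blue_wheel above 40 N).
It fails at once if the screw was run on past two and a half turns (value of joint blue_screw above 15.708 rad).
It fails at once if the white-lidded jar's screw was turned (value of joint white_screw above 0.35 rad).
It fails at once if a bystander was shifted or lifted more than 30 mm, or tipped (distance of any of amber_bottle, brown_jar, dropper_bottle, dish_stack, slide_box, tube_rack from where it was at the start of the episode above 0.03 m or angle between any of amber_bottle, brown_jar, dropper_bottle, dish_stack, slide_box, tube_rack's own z axis and vertical above 0.35 rad).
It also fails if it takes over 64 s, if anything falls off the work surface, if the arm or the gripper's body presses on something with over 40 N, if the wrist force passes 120 N, or if a joint passes its speed limit or range.

ROBOT

A 6-joint arm with a two-finger parallel gripper is mounted at the origin on the work surface. World frame = base frame: x ahead of the robot, y to its left, z up, the work surface at z = 0. Lengths are in mm, angles in degrees, forces in N, time in s.
With the tool pointing down it reaches from about 350 to 850 mm from the base axis. Payload 8.1 kg.
Tool frame: the origin (TCP) lies at the very end of the fingers, on their centre line; the grasp point (between the pads) lies 19 mm behind it (pinch_z is the z of the grasp point in the tool frame, in mm); z points along the fingers, y is the direction in which the jaws open and shut (so a half turn about z gives the same grasp; the last joint's range is limited). The gripper opens to 85 mm and grips with 20 to 120 N. Pads are 22 mm wide; open, the fingers measure 114 mm over their backs; the gripper's body (76 mm by 85 mm) begins 54 mm behind the grasp point. The pads swing forward as they close: fully open they stand 13 mm farther back than shut.
Start: joints at [58.763, 7.471, 85.268, -0, 87.261, -4.893], TCP at [266.242, 537.699, 231.292] pointing down, gripper open.
Joint ranges: [-169.43, 169.43], [-51.17, 129.36], [1.28, 143.12], [-76.62, 256.62], [0, 156.53], [-152.29, 152.29]. Speed limits (degrees/s): [136.94, 136.94, 159.86, 180, 180, 180].

INTERFACE

Orientations are given as [roll, pitch, yaw] about the fixed x, y, z axes, in that order (R = Rz(yaw) Ry(pitch) Rx(roll)).
In Python, from bench import * gives the robot as it stands.
- The arm moves only by the shell command python3 -m creep 'ROWS' [FORCE]. ROWS is a JSON object of lists of equal length, an entry for each row: "translation": the shift along the tool's x, y, z in mm, a list of three; "rotation": the turn, a rotation vector about the tool's x, y, z in rad, a list of three; "claw": the finger opening in mm, from 0 to 85.4. In form: {"translation": [[dx, dy, dz], ...], "rotation": [[ax, ay, az], ...], "claw": [claw, ...]}. A call has 1 to 10 rows; each row shifts and turns the commanded pose from where the row before left it, along the tool's axes as they then stand; what a row does not reach is not made up. A row lasts 1/10 s, in which the tool goes at most 50 mm and 8.59 degrees, less where a joint would pass 70% of its speed; a pose out of reach is approached as far as the arm can. A call is refused whole if a number of a shift passes 50 or a number of a turn 0.15, either way. A call with a gripper value outside its range is refused whole. The fingers move at their own pace and stop on an object; FORCE is the grip in N (left out, the last holds). Time passes only in rows, so rows that do not move let the fingers close. It gives the time, the measured TCP pose, the force and the opening at its end, in the units of the state.
- sense(): the state, without advancing time (a new reading comes with each control period).
- snapshot(name): name is "scene" or "top" or "wrist"; returns a dict with "frame" (384x512x3 uint8, red, green, blue), "intrinsics" (3x3 intrinsics, pixels), "extrinsics" (4x4, takes a point from camera to world coordinates). Camera axes: x right, y up, looking along -z (the intrinsics and any distortion apply to the point x, -y, -z); pixel columns grow to the right and rows downward; lengths in mm; the calibration is good to about 2 mm. A picture is of the moment at which its call begins. There is no depth.
- hand_in(): hands the job in, once; it reports no verdict.
The state is a dict: "time": time; "joint_pos": joint angles; "qd": joint speeds; "joint_efforts": joint torques, N m; "tool_pos": TCP position; "tcp_rot": TCP orientation; "ft_force": force on the tool from outside, world axes, zero at the start; "wrist_torque": the same for the moment, N m; "finger_gap": finger opening in mm.
Only numpy, scipy, OpenCV 4.12 (cv2) and the standard library are available. Lean on these libraries where they do the work, as an engineer would, in place of code of your own. Each camera call takes 0.05 s, during which the arm holds its last target.

## Working session

There is one attempt and no reset: what is moved stays moved. The work goes in short steps, Python scripts to look and compute and a shell command to move; the robot and the scene stay as the last step left them, time stands still between calls to the robot, and variables do not carry over. Pictures are saved under pics/ and viewed, and the job is handed in when it is done.

```bash
ls; mkdir -p pics
python3 - <<'E'
from bench import *
import cv2
s=sense(); print(s)
for n in ["scene","top","wrist"]:
    d=snapshot(n); cv2.imwrite(f"pics/{n}0.png",cv2.cvtColor(d["frame"],cv2.COLOR_RGB2BGR)); print(n,d["intrinsics"],d["extrinsics"])
E
```

```text
pics
{'time': 0.0, 'joint_pos': array([ 5.87632514e+01,  7.51379601e+00,  8.53289119e+01,  1.07442075e-04,
        8.72630878e+01, -4.89073923e+00]), 'qd': array([-0.04670341,  0.07615116,  0.01112604,  0.0269256 , -0.00966921,
        0.02252872]), 'joint_efforts': array([ 2.15331987e-03, -5.69375753e+01, -5.00570655e+01, -3.74956908e-04,
        1.47185469e-02, -9.84151939e-05]), 'tool_pos': array([265.94399127, 537.22408838, 230.26164757]), 'tcp_rot': array([-1.79894599e+02, -9.12662058e-03,  1.53653977e+02]), 'ft_force': array([-0.23158279,  0.02457422,  0.14727899]), 'wrist_torque': array([ 0.05085592,  0.02624683, -0.01704409]), 'finger_gap': 85.29351703622577}
scene [[401.93692886   0.         254.05349227]
 [  0.         401.93692886 191.21654063]
 [  0.           0.           1.        ]] [[-6.41913893e-01 -4.31913540e-01  6.33559191e-01  1.28077461e+03]
 [ 7.66495061e-01 -3.39053555e-01  5.45461280e-01  6.33222556e+02]
 [-2.07816160e-02  8.35759164e-01  5.48702783e-01  7.59871905e+02]
 [ 0.00000000e+00  0.00000000e+00  0.00000000e+00  1.00000000e+00]]
top [[440.73990528   0.         258.99223809]
 [  0.         440.73990528 183.52217068]
 [  0.           0.           1.        ]] [[ 2.18290580e-02  9.95994068e-01 -8.67139436e-02  4.35633656e+02]
 [-9.99689250e-01  2.07009204e-02 -1.38879701e-02  5.83779208e+00]
 [-1.20372774e-02  8.69901586e-02  9.96136445e-01  1.50358506e+03]
 [ 0.00000000e+00  0.00000000e+00  0.00000000e+00  1.00000000e+00]]
wrist [[287.66556861   0.         259.08501301]
 [  0.         287.66556861 192.03881279]
 [  0.           0.           1.        ]] [[ 4.43719828e-01 -8.65598814e-01 -2.32059060e-01  2.07217698e+02]
 [ 8.96164774e-01  4.28241637e-01  1.16180020e-01  5.66746684e+02]
 [-1.18793598e-03 -2.59514534e-01  9.65738472e-01  3.72653824e+02]
 [ 0.00000000e+00  0.00000000e+00  0.00000000e+00  1.00000000e+00]]
```

View pics/scene0.png

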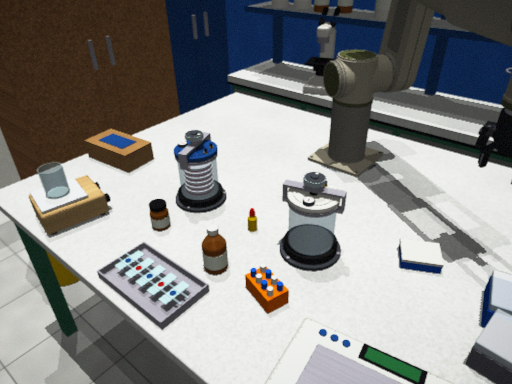

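View pics/top0.png

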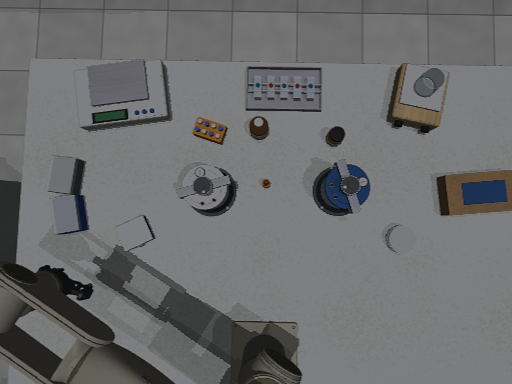

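View pics/wrist0.png

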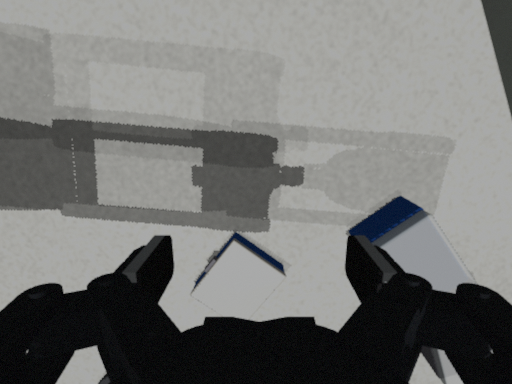

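The scene and top views show the blue jar's wheel at about (350,186) in top, and the white jar at (204,186). I'll zoom in on the blue wheel.

```bash
cat > h.py <<'E'
from bench import *
import cv2, numpy as np
def px2plane(d,u,v,z):
    K=d["intrinsics"];E=d["extrinsics"]
    r=np.linalg.inv(K)@np.array([u,v,1.]); r=np.array([r[0],-r[1],-r[2]])
    w=E[:3,:3]@r; o=E[:3,3]; return o+w*(z-o[2])/w[2]
def proj(d,p):
    E=d["extrinsics"]; c=E[:3,:3].T@(np.array(p)-E[:3,3]); c=np.array([c[0],-c[1],-c[2]])
    q=d["intrinsics"]@c; return q[:2]/q[2]
def crop(d,u,v,w,h,f,name):
    im=cv2.cvtColor(d["frame"],cv2.COLOR_RGB2BGR)[v-h:v+h,u-w:u+w]
    cv2.imwrite(name,cv2.resize(im,None,fx=f,fy=f,interpolation=cv2.INTER_CUBIC))
E
python3 - <<'E'
from h import *
d=snapshot("top"); crop(d,350,186,40,30,10,"pics/tc.png")
for z in (240,): print(px2plane(d,350,186,z),px2plane(d,204,186,z))
e=snapshot("scene"); crop(e,194,140,40,30,10,"pics/sc.png")
E
```

```text
[ 543.92052014 -237.81204014  240.        ] [535.17251992 181.70871367 240.        ]
```

View pics/tc.png

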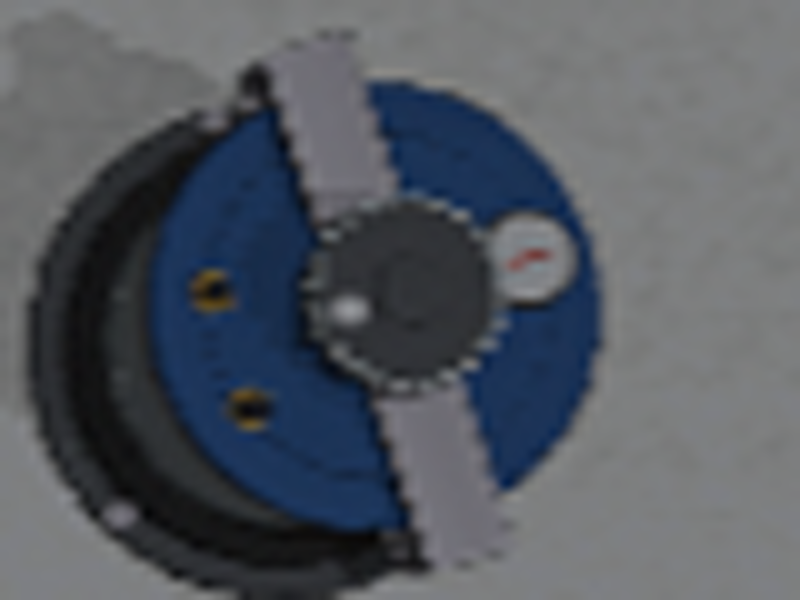

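View pics/sc.png

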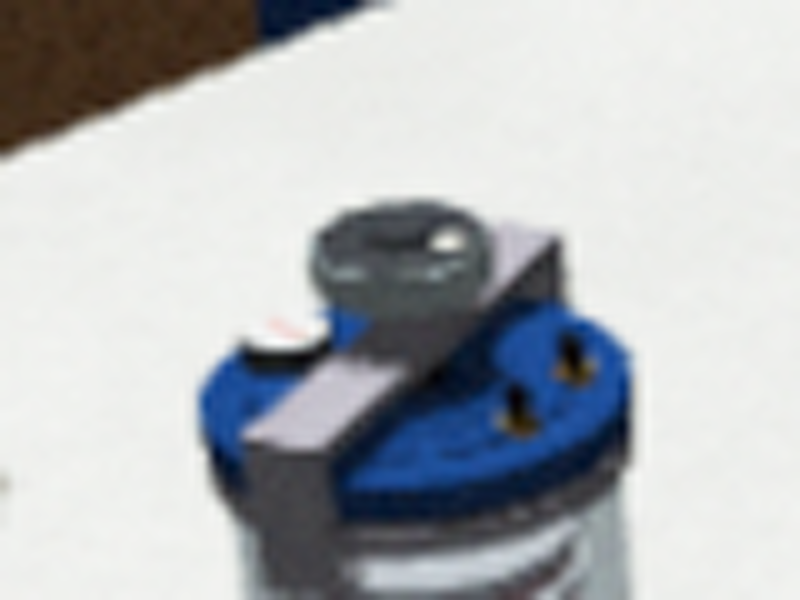

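Run:
```python
from h import *
d=snapshot("top"); e=snapshot("scene")
# top: dark wheel face by mask around (350,185)
def ell(d,u,v,z,thr):
    g=cv2.cvtColor(d["frame"],cv2.COLOR_RGB2HSV)[v-14:v+14,u-14:u+14]
    m=((g[...,2]<thr)&(g[...,1]<110)).astype(np.uint8)
    n,l,st,c=cv2.connectedComponentsWithStats(m); k=1+np.argmax(st[1:,4]); 
    cs,_=cv2.findContours((l==k).astype(np.uint8),0,2); c0=max(cs,key=len)
    el=cv2.fitEllipse(cv2.convexHull(c0)); cu,cv_=el[0][0]+u-14,el[0][1]+v-14
    print(el,cu,cv_,px2plane(d,cu,cv_,z))
for t in (75,90): ell(d,350,185,238,t)
print("hand top",px2plane(d,350.55,184.75,238), "hand scene",px2plane(e,154+39.9,110+23.4,238))
dt=px2plane(d,310+34.35,156+30.55,238); print("dot top",dt,"scene",px2plane(e,154+44.2,110+23.4,238))
for p in ([544,-240,238],): print(proj(d,p),proj(e,p))
```

```text
((13.051630973815918, 14.112072944641113), (18.871206283569336, 19.472570419311523), 146.97877502441406) 349.0516309738159 185.1120729446411 [ 546.59648714 -235.46862536  238.        ]
((14.02855110168457, 14.303977966308594), (20.355976104736328, 27.47647476196289), 127.57234191894531) 350.02855110168457 185.3039779663086 [ 546.10120317 -238.27168443  238.        ]
hand top [ 547.73059581 -239.76051312  238.        ] hand scene [ 545.12715363 -236.55201372  238.        ]
dot top [ 542.16792748 -222.00747631  238.        ] scene [ 537.09062695 -226.04254089  238.        ]
[350.62859121 186.04490051] [193.39948499 132.98067872]
```

Centre is about (547,-239), and the dot sits 18 mm out at 107°, which agrees with the 18 mm given. I'll use the closed fingers as one fingertip and go up and across first.

```bash
python3 -m creep '{"translation":[[0,0,-30],[0,0,-40],[0,0,-40],[-10,-10,0],[-25,-25,0],[-28,-28,0],[-28,-28,0],[-28,-28,0],[-28,-28,0],[-28,-28,0]],"rotation":[[0,0,0],[0,0,0],[0,0,0],[0,0,0],[0,0,0],[0,0,0],[0,0,0],[0,0,0],[0,0,0],[0,0,0]],"claw":[0,0,0,0,0,0,0,0,0,0]}' 30
```

```text
time: 1.35
tool_pos: [345.5, 301.6, 341.0]
tcp_rot: [180.0, 0.0, 153.7]
ft_force: [1.7, -0.2, 0.2]
finger_gap: -0.1
```

```bash
python3 -m creep '{"translation":[[-28,-28,0],[-28,-28,0],[-28,-28,0],[-28,-28,0],[-28,-28,0],[-28,-28,0],[-28,-28,0],[-28,-28,0],[-28,-28,0],[-28,-28,0]],"rotation":[[0,0,0],[0,0,0],[0,0,0],[0,0,0],[0,0,0],[0,0,0],[0,0,0],[0,0,0],[0,0,0],[0,0,0]],"claw":[0,0,0,0,0,0,0,0,0,0]}'
```

```text
time: 2.35
tool_pos: [472.1, -73.7, 341.1]
tcp_rot: [180.0, 0.0, 153.6]
ft_force: [1.0, 0.1, -0.5]
finger_gap: 0.3
```

```bash
python3 -m creep '{"translation":[[-24,-22,0],[-24,-22,0],[-23,-21,0],[-15,-14,0],[0,0,0],[0,0,0],[0,0,0],[0,0,0],[0,0,0],[0,0,0]],"rotation":[[0,0,0],[0,0,0],[0,0,0],[0,0,0.11],[0,0,0.15],[0,0,0.15],[0,0,0.15],[0,0,0.15],[0,0,0.15],[0,0,0.15]],"claw":[0,0,0,0,0,0,0,0,0,0]}'
python3 -m creep '{"translation":[[0,0,0],[0,0,0],[0,0,0],[0,0,0],[0,0,0],[0,0,0],[0,0,0],[0,0,0],[0,0,0],[0,0,0]],"rotation":[[0,0,0.15],[0,0,0.15],[0,0,0.15],[0,0,0.15],[0,0,0.15],[0,0,0.15],[0,0,0.15],[0,0,0.15],[0,0,0.15],[0,0,0.15]],"claw":[0,0,0,0,0,0,0,0,0,0]}'
python3 -m creep '{"translation":[[0,0,0],[0,0,0],[0,0,0],[0,0,0],[0,0,0],[0,0,0],[0,0,0],[0,0,0],[0,0,0]],"rotation":[[0,0,0.15],[0,0,0.15],[0,0,0.15],[0,0,0.15],[0,0,0.15],[0,0,0.15],[0,0,0.15],[0,0,0.15],[0,0,0]],"claw":[0,0,0,0,0,0,0,0,0]}'
python3 - <<'E'
from h import *
s=sense();print(s["tool_pos"],s["tcp_rot"],s["joint_pos"])
for n in ("wrist","top"):
    d=snapshot(n);cv2.imwrite(f"pics/{n}1.png",cv2.cvtColor(d["frame"],cv2.COLOR_RGB2BGR)); print(proj(d,[547,-239,238]))
E
```

```text
time: 3.35
tool_pos: [513.9, -181.0, 340.9]
tcp_rot: [-180.0, -0.0, 95.4]
ft_force: [-0.5, 0.5, 0.1]
finger_gap: -0.1
time: 4.35
tool_pos: [513.8, -181.0, 340.9]
tcp_rot: [-180.0, 0.0, 9.5]
ft_force: [-0.1, 0.6, 0.6]
finger_gap: -0.1
time: 5.25
tool_pos: [513.9, -180.9, 340.9]
tcp_rot: [180.0, 0.0, -59.1]
ft_force: [0.5, -0.6, 0.1]
finger_gap: -0.1
[ 513.89115279 -180.94177646  340.93095923] [ 1.79990465e+02  1.48329026e-02 -5.90601231e+01] [-2.47899822e+01 -2.17128814e+00  8.38852891e+01  4.77689537e-04
  9.83036260e+01  1.24270209e+02]
[260.89760907 112.72590449]
[350.28378637 184.99771174]
```

View pics/wrist1.png

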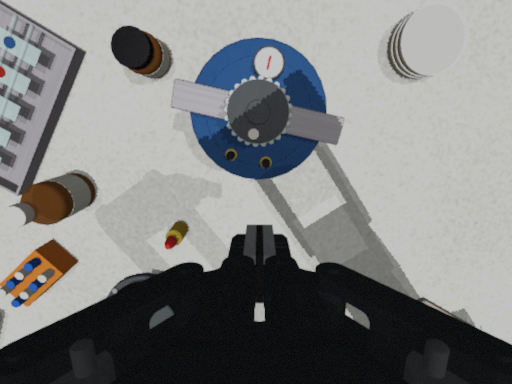

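View pics/top1.png

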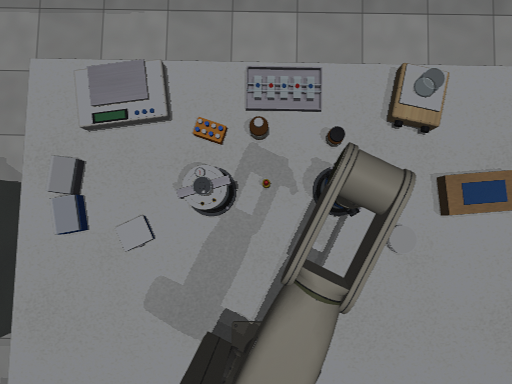

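The wrist view shows the wheel at about (258,112) and its dot at (253,134), with the closed fingertip at (259,230). Next I'll measure the centre from this view.

```bash
cat >> h.py <<'E'
def wheel(d,ztop,guess):
    u,v=[int(round(t)) for t in proj(d,[*guess,ztop])]; 
    h=38; y0=max(v-h,0); x0=u-h
    g=cv2.cvtColor(d["frame"],cv2.COLOR_RGB2HSV)[y0:v+h,x0:u+h]
    m=((g[...,2]<110)&(g[...,1]<90)).astype(np.uint8)
    m=cv2.morphologyEx(m,cv2.MORPH_OPEN,np.ones((5,5),np.uint8))
    n,l,st,c=cv2.connectedComponentsWithStats(m); k=l[v-y0,u-x0] or 1+np.argmax(st[1:,4])
    cs,_=cv2.findContours((l==k).astype(np.uint8),0,2); el=cv2.fitEllipse(cv2.convexHull(max(cs,key=len)))
    c=px2plane(d,el[0][0]+x0,el[0][1]+y0,ztop)
    w=((g[...,2]>150)&(g[...,1]<60)).astype(np.uint8)
    n,l,st,cc=cv2.connectedComponentsWithStats(w); best=None
    for i in range(1,n):
        p=px2plane(d,cc[i][0]+x0,cc[i][1]+y0,ztop); r=np.hypot(*(p-[*guess,ztop])[:2])
        if st[i,4]>12 and 12<r<22.5: print("dot cand",p[:2].round(1),"r",round(r,1),"ang",round(np.degrees(np.arctan2(p[1]-guess[1],p[0]-guess[0])),1),"area",st[i,4])
    print("ellipse",el,"centre",c.round(1)); return c
E
python3 - <<'E'
from h import *
d=snapshot("wrist"); wheel(d,238,(547,-239)); crop(d,258,112,40,40,7,"pics/wc.png")
E
```

```text
ellipse ((34.73701477050781, 36.736961364746094), (62.807167053222656, 64.38563537597656), 8.609397888183594) centre [ 549.4 -238.5  238. ]
```

View pics/wc.png

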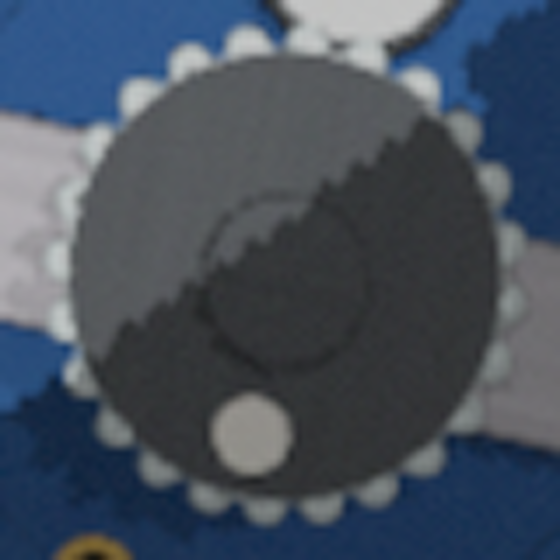

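```bash
python3 -m creep '{"translation":[[0,0,25],[0,0,40],[0,0,35],[0,0,16],[10,0.5,0],[10,0,0],[0,0,0]],"rotation":[[0,0,0],[0,0,0],[0,0,0],[0,0,0],[0,0,0],[0,0,0],[0,0,0]],"claw":[0,0,0,0,0,0,0]}'
python3 - <<'E'
from h import *
d=snapshot("wrist");cv2.imwrite("pics/wrist2.png",cv2.cvtColor(d["frame"],cv2.COLOR_RGB2BGR)); print(proj(d,[548,-239,238]),sense()["ft_force"])
E
```

```text
time: 6.1
tool_pos: [525.8, -200.3, 227.9]
tcp_rot: [-179.9, -0.2, -58.9]
ft_force: [0.2, 1.2, 0.7]
finger_gap: -0.2
[260.98787454 160.5455639 ] [ 0.43340263 -0.45807308  0.1691085 ]
```

View pics/wrist2.png

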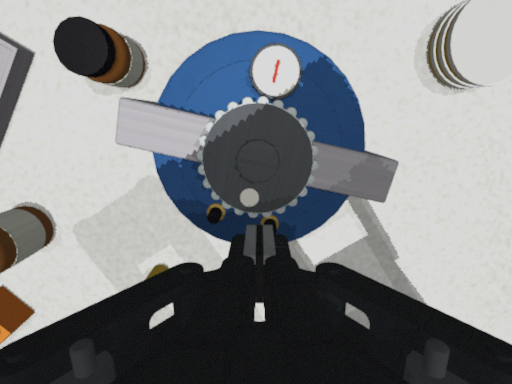

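```bash
python3 -m creep '{"translation":[[1.5,0.5,1.5],[1.5,0,1],[0,0,0]],"rotation":[[0,0,0],[0,0,0],[0,0,0]],"claw":[0,0,0]}'
python3 -m creep '{"translation":[[0.5,0,0],[0,0,0]],"rotation":[[0,0,0],[0,0,0]],"claw":[0,0]}'
python3 -m creep '{"translation":[[0.5,0,0],[0,0,0]],"rotation":[[0,0,0],[0,0,0]],"claw":[0,0]}'
python3 -m creep '{"translation":[[0.5,0,0],[0,0,0]],"rotation":[[0,0,0],[0,0,0]],"claw":[0,0]}'
```

```text
time: 6.45
tool_pos: [525.2, -201.2, 223.0]
tcp_rot: [-180.0, -0.0, -58.9]
ft_force: [-0.1, -0.4, -0.8]
finger_gap: -0.0
time: 6.65
tool_pos: [525.3, -201.5, 222.8]
tcp_rot: [180.0, 0.0, -58.9]
ft_force: [0.8, -0.3, -0.1]
finger_gap: 0.1
time: 6.85
tool_pos: [525.6, -202.0, 222.8]
tcp_rot: [180.0, -0.0, -58.9]
ft_force: [-0.0, -1.1, -0.7]
finger_gap: 0.2
time: 7.05
tool_pos: [525.9, -202.5, 222.8]
tcp_rot: [180.0, -0.0, -58.9]
ft_force: [0.4, 0.4, 0.0]
finger_gap: 0.0
```

```bash
python3 -m creep '{"translation":[[0.8,0,0],[0.7,0,0],[0,0,0]],"rotation":[[0,0,0],[0,0,0],[0,0,0]],"claw":[0,0,0]}'
python3 -m creep '{"translation":[[0.6,0,0],[0,0,0]],"rotation":[[0,0,0],[0,0,0]],"claw":[0,0]}'
python3 -m creep '{"translation":[[0.5,0,0],[0,0,0]],"rotation":[[0,0,0],[0,0,0]],"claw":[0,0]}'
python3 -m creep '{"translation":[[0.5,0,0],[0,0,0]],"rotation":[[0,0,0],[0,0,0]],"claw":[0,0]}'
```

```text
time: 7.35
tool_pos: [526.7, -203.8, 222.8]
tcp_rot: [180.0, -0.0, -58.9]
ft_force: [-0.2, 0.1, -0.5]
finger_gap: 0.1
time: 7.55
tool_pos: [527.0, -204.3, 222.8]
tcp_rot: [180.0, -0.0, -58.9]
ft_force: [-0.2, -0.3, -0.7]
finger_gap: 0.0
time: 7.75
tool_pos: [527.2, -204.7, 222.8]
tcp_rot: [180.0, -0.0, -58.9]
ft_force: [0.6, 0.3, -0.0]
finger_gap: -0.2
time: 7.95
tool_pos: [527.5, -205.1, 222.8]
tcp_rot: [180.0, -0.0, -58.9]
ft_force: [-0.3, -0.0, -0.1]
finger_gap: 0.1
```

```bash
for i in 1; do python3 -m creep '{"translation":[[0.5,0,0],[0,0,0]],"rotation":[[0,0,0],[0,0,0]],"claw":[0,0]}'; done
python3 -m creep '{"translation":[[0.5,0,0],[0,0,0]],"rotation":[[0,0,0],[0,0,0]],"claw":[0,0]}'
python3 -m creep '{"translation":[[0.5,0,0],[0,0,0]],"rotation":[[0,0,0],[0,0,0]],"claw":[0,0]}'
python3 - <<'E'
from h import *
d=snapshot("wrist");crop(d,258,190,70,60,5,"pics/w3.png")
E
```

```text
time: 8.15
tool_pos: [527.8, -205.5, 222.8]
tcp_rot: [180.0, -0.0, -58.9]
ft_force: [-0.4, -0.2, -0.2]
finger_gap: -0.2
time: 8.35
tool_pos: [527.9, -205.7, 222.7]
tcp_rot: [180.0, 0.0, -58.9]
ft_force: [-0.3, 1.8, 0.2]
finger_gap: -0.4
time: 8.55
tool_pos: [528.1, -205.9, 222.8]
tcp_rot: [180.0, 0.1, -58.9]
ft_force: [-2.3, 2.9, 2.3]
finger_gap: -0.0
```

View pics/w3.png

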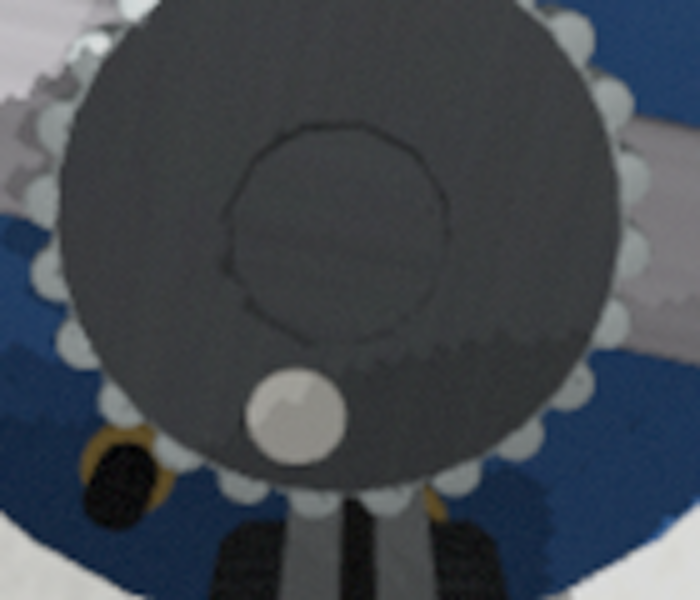

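Contact is felt at a radius of about 38.8 mm with 3–4 N. The picture shows the fingers meeting the ribs, with the wheel centre about 1.7 mm towards tool −y of the seam. Next, the first piece of the orbit.

```bash
python3 -m creep '{"translation":[[0.4,2.2,0],[0.2,3.8,0],[0.2,3.8,0],[0.2,3.8,0],[0.2,3.8,0]],"rotation":[[0,0,-0.1],[0,0,-0.1],[0,0,-0.1],[0,0,-0.1],[0,0,-0.1]],"claw":[0,0,0,0,0]}'
python3 - <<'E'
from h import *
d=snapshot("wrist");crop(d,258,170,70,60,5,"pics/w4.png")
s=sense();t=np.radians(s["tcp_rot"][2]);x=np.array([np.cos(t),np.sin(t)]);y=np.array([np.sin(t),-np.cos(t)]);f=s["ft_force"][:2];p=s["tool_pos"][:2]-[549.3,-238.4]
print("Fx,Fy tool",f@x,f@y,"r",-p@x,"lat",p@y,s["joint_pos"])
E
```

```text
time: 9.1
tool_pos: [516.0, -218.8, 222.8]
tcp_rot: [-180.0, 0.1, -30.0]
ft_force: [-4.4, 5.0, 3.7]
finger_gap: 0.1
Fx,Fy tool -4.788481666923332 -0.29895306171334374 r 38.54045248077271 lat 0.01960053294571831 [-2.82690177e+01  1.66440157e+00  9.22729578e+01 -1.59041839e-02
  8.61283267e+01  9.13843242e+01]
```

View pics/w4.png

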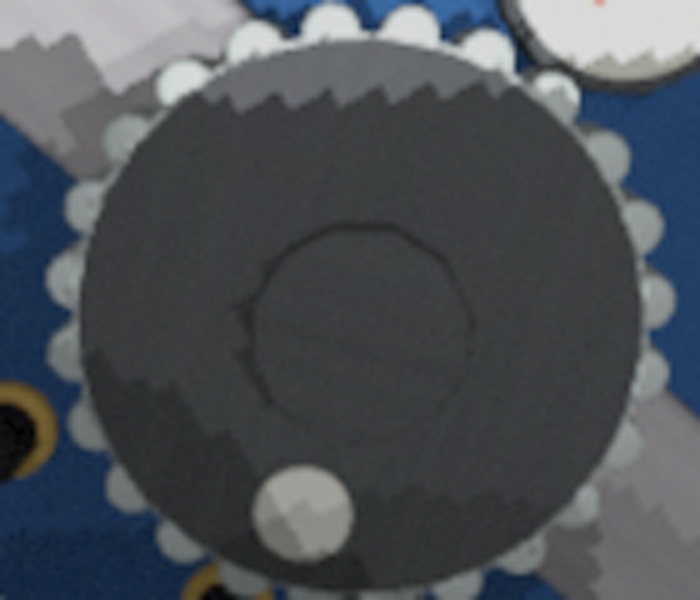

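The dot has followed the finger (wheel turned about 27° while the tool turned 29°) and the force is about 5 N. I'll continue the stroke.

```bash
cat > chk.py <<'E'
from h import *
s=sense();t=np.radians(s["tcp_rot"][2]);x=np.array([np.cos(t),np.sin(t)]);y=np.array([np.sin(t),-np.cos(t)]);f=s["ft_force"][:2];p=s["tool_pos"][:2]-[549.3,-238.4]
print("Ftool",(f@x).round(1),(f@y).round(1),"r",(-p@x).round(2),"lat",(p@y).round(2),"j1,6",s["joint_pos"][[0,5]].round(1))
E
python3 -m creep '{"translation":[[0.2,3.8,0],[0.2,3.8,0],[0.2,3.8,0],[0.2,3.8,0],[0.2,3.8,0],[0.2,3.8,0]],"rotation":[[0,0,-0.1],[0,0,-0.1],[0,0,-0.1],[0,0,-0.1],[0,0,-0.1],[0,0,-0.1]],"claw":[0,0,0,0,0,0]}'; python3 chk.py
```

```text
time: 9.75
tool_pos: [510.8, -241.6, 222.9]
tcp_rot: [180.0, 0.1, 4.3]
ft_force: [-5.7, 0.9, 3.1]
finger_gap: 0.2
Ftool -5.6 -1.3 r 38.62 lat 0.24 j1,6 [-30.5  55.2]
```

```bash
python3 -m creep '{"translation":[[0.2,3.8,0],[0.2,3.8,0],[0.2,3.8,0],[0.2,3.8,0],[0.2,3.8,0],[0.2,3.8,0],[0.2,3.8,0],[0.2,3.8,0]],"rotation":[[0,0,-0.1],[0,0,-0.1],[0,0,-0.1],[0,0,-0.1],[0,0,-0.1],[0,0,-0.1],[0,0,-0.1],[0,0,-0.1]],"claw":[0,0,0,0,0,0,0,0]}'; python3 chk.py
python3 - <<'E'
from h import *
d=snapshot("wrist");crop(d,258,170,70,60,5,"pics/w5.png")
E
```

```text
time: 10.55
tool_pos: [524.8, -268.7, 223.2]
tcp_rot: [179.9, 0.1, 50.1]
ft_force: [-2.8, -1.5, 2.5]
finger_gap: 0.0
Ftool -2.9 -1.1 r 38.99 lat 0.6 j1,6 [-32.    7.8]
```

View pics/w5.png

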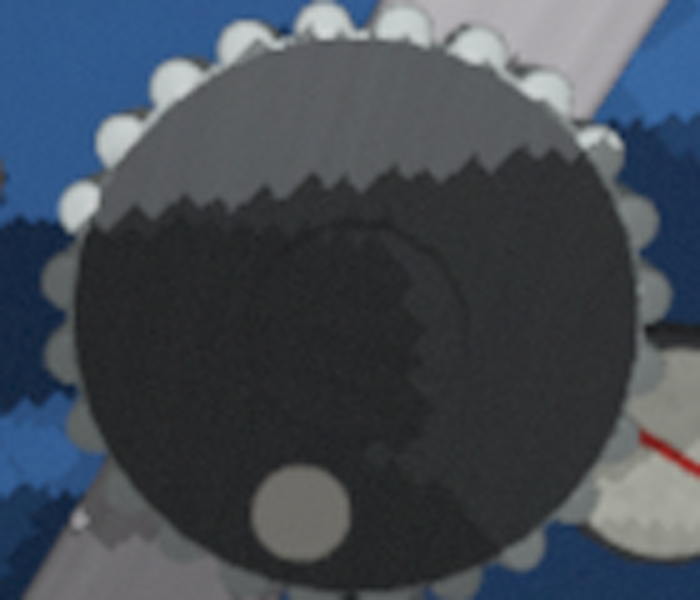

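The dot holds its place relative to the tool, so there is no slip. I'll press slightly deeper.

```bash
python3 -m creep '{"translation":[[0.3,3.8,0],[0.3,3.8,0],[0.3,3.8,0],[0.3,3.8,0],[0.2,3.8,0],[0.2,3.8,0],[0.2,3.8,0],[0.2,3.8,0]],"rotation":[[0,0,-0.1],[0,0,-0.1],[0,0,-0.1],[0,0,-0.1],[0,0,-0.1],[0,0,-0.1],[0,0,-0.1],[0,0,-0.1]],"claw":[0,0,0,0,0,0,0,0]}'; python3 chk.py
```

```text
time: 11.4
tool_pos: [553.9, -277.4, 223.5]
tcp_rot: [179.9, 0.2, 95.8]
ft_force: [-0.9, -4.5, 2.6]
finger_gap: -0.1
Ftool -4.3 -1.4 r 39.26 lat 0.62 j1,6 [-31.3 -37.1]
```

```bash
python3 -m creep '{"translation":[[0.2,3.8,0],[0.2,3.8,0],[0.2,3.8,0],[0.2,3.8,0],[0.2,3.8,0],[0.2,3.8,0],[0.2,3.8,0],[0.2,3.8,0]],"rotation":[[0,0,-0.1],[0,0,-0.1],[0,0,-0.1],[0,0,-0.1],[0,0,-0.1],[0,0,-0.1],[0,0,-0.1],[0,0,-0.1]],"claw":[0,0,0,0,0,0,0,0]}'; python3 chk.py
```

```text
time: 12.2
tool_pos: [580.6, -262.6, 223.7]
tcp_rot: [-180.0, 0.2, 141.7]
ft_force: [2.7, -2.4, 2.1]
finger_gap: -0.5
Ftool -3.6 -0.2 r 39.6 lat 0.39 j1,6 [-28.9 -80.6]
```

```bash
python3 -m creep '{"translation":[[0.3,3.8,0],[0.3,3.8,0],[0.2,3.8,0],[0.2,3.8,0],[0.2,3.8,0],[0.2,3.8,0],[0.2,3.8,0],[0.2,3.8,0]],"rotation":[[0,0,-0.1],[0,0,-0.1],[0,0,-0.1],[0,0,-0.1],[0,0,-0.1],[0,0,-0.1],[0,0,-0.1],[0,0,-0.1]],"claw":[0,0,0,0,0,0,0,0]}'; python3 chk.py
python3 - <<'E'
from h import *
d=snapshot("wrist");crop(d,258,170,70,60,5,"pics/w6.png")
E
```

```text
time: 13.0
tool_pos: [588.6, -233.2, 223.9]
tcp_rot: [-179.9, 0.2, -172.4]
ft_force: [3.7, 0.3, 1.8]
finger_gap: 0.1
Ftool -3.7 -0.2 r 39.65 lat -0.01 j1,6 [ -26.3 -123.8]
```

View pics/w6.png

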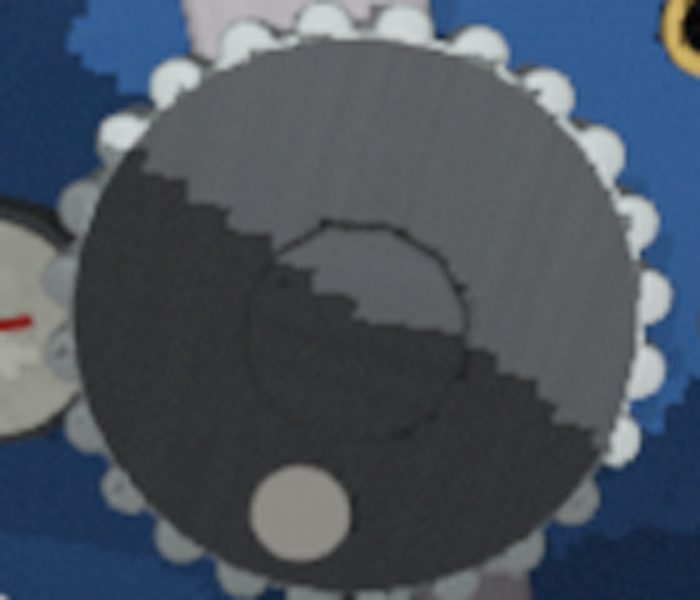

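Turned about 243°, no slip. I'll back off 20 mm and orbit back clear of the wheel.

```bash
python3 -m creep '{"translation":[[-10,0,0],[-10,0,0],[0.3,-4,0],[0.7,-9,0],[0.7,-9,0],[0.7,-9,0],[0.7,-9,0],[0.7,-9,0],[0.7,-9,0],[0.7,-9,0]],"rotation":[[0,0,0],[0,0,0],[0,0,0.07],[0,0,0.15],[0,0,0.15],[0,0,0.15],[0,0,0.15],[0,0,0.15],[0,0,0.15],[0,0,0.15]],"claw":[0,0,0,0,0,0,0,0,0,0]}'; python3 chk.py
python3 -m creep '{"translation":[[0.7,-9,0],[0.7,-9,0],[0.7,-9,0],[0.7,-9,0],[0.7,-9,0],[0.7,-9,0],[0.7,-9,0],[0.7,-9,0],[0.7,-9,0],[0.7,-9,0]],"rotation":[[0,0,0.15],[0,0,0.15],[0,0,0.15],[0,0,0.15],[0,0,0.15],[0,0,0.15],[0,0,0.15],[0,0,0.15],[0,0,0.15],[0,0,0.15]],"claw":[0,0,0,0,0,0,0,0,0,0]}'; python3 chk.py
```

```text
time: 14.05
tool_pos: [580.3, -288.4, 222.0]
tcp_rot: [-180.0, -0.1, 122.8]
ft_force: [-0.2, -0.2, 0.5]
finger_gap: 0.0
Ftool -0.0 -0.3 r 58.87 lat -0.98 j1,6 [-31.  -63.7]
time: 15.05
tool_pos: [499.2, -274.1, 222.3]
tcp_rot: [-180.0, 0.0, 36.8]
ft_force: [0.5, -0.1, -0.2]
finger_gap: -0.1
Ftool 0.4 0.4 r 61.44 lat -1.45 j1,6 [-33.9  19.3]
```

```bash
python3 -m creep '{"translation":[[0.7,-9,0],[0.7,-9,0],[0.7,-9,0],[0.7,-9,0],[0.7,-9,0],[0.7,-9,0],[0.7,-9,0],[0.7,-9,0],[0.7,-9,0],[0.7,-9,0]],"rotation":[[0,0,0.15],[0,0,0.15],[0,0,0.15],[0,0,0.15],[0,0,0.15],[0,0,0.15],[0,0,0.15],[0,0,0.15],[0,0,0.15],[0,0,0.15]],"claw":[0,0,0,0,0,0,0,0,0,0]}'
python3 -m creep '{"translation":[[0.5,-6,0],[0,0,0]],"rotation":[[0,0,0.1],[0,0,0]],"claw":[0,0]}'; python3 chk.py;  python3 - <<'E'
from h import *
d=snapshot("wrist");crop(d,258,170,70,60,5,"pics/w7.png")
E
```

```text
time: 16.05
tool_pos: [508.1, -192.0, 222.5]
tcp_rot: [180.0, 0.0, -49.1]
ft_force: [0.2, 0.1, -0.0]
finger_gap: -0.1
time: 16.25
tool_pos: [513.1, -188.3, 222.4]
tcp_rot: [180.0, 0.0, -54.5]
ft_force: [0.3, -0.8, -0.4]
finger_gap: 0.2
Ftool 0.8 0.2 r 61.86 lat 0.37 j1,6 [-25.5 119. ]
```

View pics/w7.png

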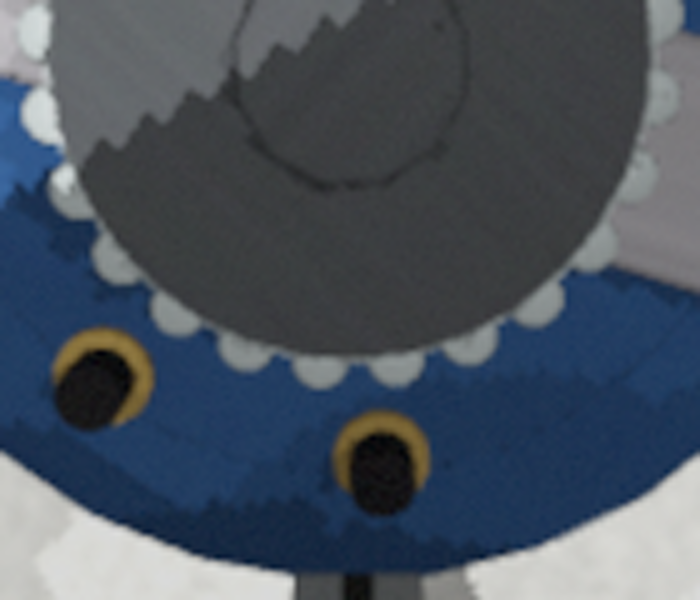

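```bash
python3 -m creep '{"translation":[[8,0,0],[8,0,0],[4,0,0],[1,0,0],[1,0,0],[0,0,0]],"rotation":[[0,0,0],[0,0,0],[0,0,0],[0,0,0],[0,0,0],[0,0,0]],"claw":[0,0,0,0,0,0]}'; python3 chk.py
python3 -m creep '{"translation":[[0.5,0,0],[0.5,0,0],[0,0,0]],"rotation":[[0,0,0],[0,0,0],[0,0,0]],"claw":[0,0,0]}'; python3 chk.py
```

```text
time: 16.9
tool_pos: [525.1, -206.7, 222.8]
tcp_rot: [180.0, 0.0, -54.3]
ft_force: [0.2, -0.6, -0.2]
finger_gap: 0.2
Ftool 0.6 0.2 r 39.86 lat 1.22 j1,6 [-26.7 117.6]
time: 17.2
tool_pos: [525.7, -207.3, 222.8]
tcp_rot: [-180.0, 0.0, -54.3]
ft_force: [-0.1, 0.2, 1.2]
finger_gap: 0.1
Ftool -0.2 -0.1 r 39.06 lat 1.06 j1,6 [-26.7 117.6]
```

```bash
python3 -m creep '{"translation":[[0.4,0,0],[0.4,0,0],[0.2,3,0],[0.2,3.8,0],[0.2,3.8,0],[0.2,3.8,0],[0.2,3.8,0]],"rotation":[[0,0,0],[0,0,0],[0,0,-0.1],[0,0,-0.1],[0,0,-0.1],[0,0,-0.1],[0,0,-0.1]],"claw":[0,0,0,0,0,0,0]}'; python3 chk.py
python3 - <<'E'
from h import *
d=snapshot("wrist");crop(d,258,170,70,60,5,"pics/w8.png")
E
```

```text
time: 17.9
tool_pos: [514.4, -221.7, 222.9]
tcp_rot: [-180.0, 0.1, -25.4]
ft_force: [-2.4, 2.5, 1.9]
finger_gap: 0.1
Ftool -3.3 -1.2 r 38.71 lat -0.07 j1,6 [-28.6  86.8]
```

View pics/w8.png

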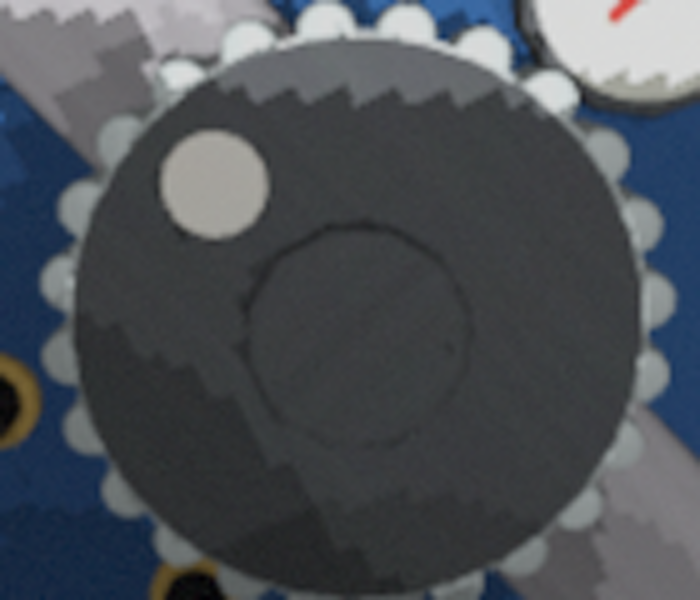

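Wheel angle from the dot is about 273°, consistent with 243+29, so it's still tracking. I'll continue the stroke.

```bash
python3 -m creep '{"translation":[[0.3,3.8,0],[0.2,3.8,0],[0.2,3.8,0],[0.2,3.8,0],[0.2,3.8,0],[0.2,3.8,0],[0.2,3.8,0],[0.2,3.8,0],[0.2,3.8,0]],"rotation":[[0,0,-0.1],[0,0,-0.1],[0,0,-0.1],[0,0,-0.1],[0,0,-0.1],[0,0,-0.1],[0,0,-0.1],[0,0,-0.1],[0,0,-0.1]],"claw":[0,0,0,0,0,0,0,0,0]}'; python3 chk.py
```

```text
time: 18.85
tool_pos: [514.6, -255.8, 223.1]
tcp_rot: [180.0, 0.1, 26.0]
ft_force: [-4.5, -0.3, 3.0]
finger_gap: -0.0
Ftool -4.2 -1.7 r 38.83 lat 0.48 j1,6 [-31.5  32.5]
```

```bash
python3 -m creep '{"translation":[[0.3,3.8,0],[0.3,3.8,0],[0.3,3.8,0],[0.3,3.8,0],[0.2,3.8,0],[0.2,3.8,0],[0.2,3.8,0],[0.2,3.8,0],[0.2,3.8,0]],"rotation":[[0,0,-0.1],[0,0,-0.1],[0,0,-0.1],[0,0,-0.1],[0,0,-0.1],[0,0,-0.1],[0,0,-0.1],[0,0,-0.1],[0,0,-0.1]],"claw":[0,0,0,0,0,0,0,0,0]}'; python3 chk.py
```

```text
time: 19.75
tool_pos: [541.4, -276.8, 223.3]
tcp_rot: [180.0, 0.1, 77.5]
ft_force: [-1.5, -2.9, 3.0]
finger_gap: 0.0
Ftool -3.2 -0.8 r 39.2 lat 0.58 j1,6 [-31.9 -19.4]
```

```bash
python3 -m creep '{"translation":[[0.3,3.8,0],[0.3,3.8,0],[0.3,3.8,0],[0.2,3.8,0],[0.2,3.8,0],[0.2,3.8,0],[0.2,3.8,0],[0.2,3.8,0],[0.2,3.8,0]],"rotation":[[0,0,-0.1],[0,0,-0.1],[0,0,-0.1],[0,0,-0.1],[0,0,-0.1],[0,0,-0.1],[0,0,-0.1],[0,0,-0.1],[0,0,-0.1]],"claw":[0,0,0,0,0,0,0,0,0]}'; python3 chk.py
```

```text
time: 20.65
tool_pos: [574.5, -268.9, 223.7]
tcp_rot: [180.0, 0.2, 129.1]
ft_force: [0.7, -3.3, 2.0]
finger_gap: -0.1
Ftool -3.0 -1.6 r 39.57 lat 0.31 j1,6 [-29.7 -68.8]
```

```bash
python3 -m creep '{"translation":[[0.3,3.8,0],[0.3,3.8,0],[0.2,3.8,0],[0.2,3.8,0],[0.2,3.8,0],[0.2,3.8,0],[0.2,3.8,0],[0.2,3.8,0],[0.2,3.8,0],[0.2,3.8,0]],"rotation":[[0,0,-0.1],[0,0,-0.1],[0,0,-0.1],[0,0,-0.1],[0,0,-0.1],[0,0,-0.1],[0,0,-0.1],[0,0,-0.1],[0,0,-0.1],[0,0,-0.1]],"claw":[0,0,0,0,0,0,0,0,0,0]}'; python3 chk.py
python3 - <<'E'
from h import *
d=snapshot("wrist");crop(d,258,170,70,60,5,"pics/w9.png")
E
```

```text
time: 21.65
tool_pos: [588.7, -234.0, 224.0]
tcp_rot: [-179.9, 0.2, -173.6]
ft_force: [3.8, -0.6, 2.5]
finger_gap: -0.3
Ftool -3.7 -1.0 r 39.66 lat -0.07 j1,6 [ -26.3 -122.7]
```

View pics/w9.png

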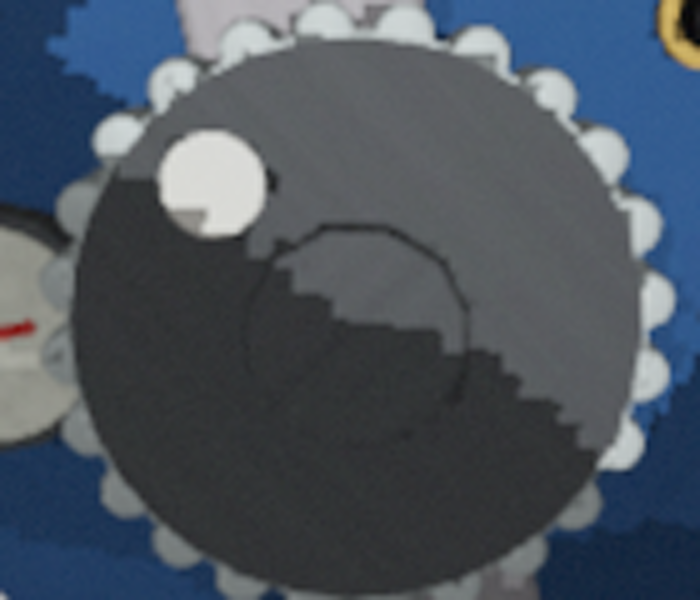

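No slip. The total is about 485°, leaving about 235°. Next is a return orbit at 60 mm radius.

```bash
python3 -m creep '{"translation":[[-10,0,0],[-10,0,0],[0.3,-4,0],[0.7,-9,0],[0.7,-9,0],[0.7,-9,0],[0.7,-9,0],[0.7,-9,0],[0.7,-9,0],[0.7,-9,0]],"rotation":[[0,0,0],[0,0,0],[0,0,0.07],[0,0,0.15],[0,0,0.15],[0,0,0.15],[0,0,0.15],[0,0,0.15],[0,0,0.15],[0,0,0.15]],"claw":[0,0,0,0,0,0,0,0,0,0]}'; python3 chk.py
python3 -m creep '{"translation":[[0.7,-9,0],[0.7,-9,0],[0.7,-9,0],[0.7,-9,0],[0.7,-9,0],[0.7,-9,0],[0.7,-9,0],[0.7,-9,0],[0.7,-9,0],[0.7,-9,0]],"rotation":[[0,0,0.15],[0,0,0.15],[0,0,0.15],[0,0,0.15],[0,0,0.15],[0,0,0.15],[0,0,0.15],[0,0,0.15],[0,0,0.15],[0,0,0.15]],"claw":[0,0,0,0,0,0,0,0,0,0]}'; python3 chk.py
python3 -m creep '{"translation":[[0.7,-9,0],[0.7,-9,0],[0.7,-9,0],[0.7,-9,0],[0.7,-9,0],[0.7,-9,0],[0.7,-9,0],[0.7,-9,0],[0.7,-9,0],[0.7,-9,0]],"rotation":[[0,0,0.15],[0,0,0.15],[0,0,0.15],[0,0,0.15],[0,0,0.15],[0,0,0.15],[0,0,0.15],[0,0,0.15],[0,0,0.15],[0,0,0.15]],"claw":[0,0,0,0,0,0,0,0,0,0]}'
python3 -m creep '{"translation":[[0.5,-6,0],[0,0,0]],"rotation":[[0,0,0.1],[0,0,0]],"claw":[0,0]}'; python3 chk.py
```

```text
time: 22.7
tool_pos: [579.2, -289.1, 222.0]
tcp_rot: [-180.0, -0.1, 121.6]
ft_force: [-0.0, 0.1, 0.6]
finger_gap: -0.1
Ftool 0.1 -0.0 r 58.82 lat -1.14 j1,6 [-31.1 -62.7]
time: 23.7
tool_pos: [498.4, -273.1, 222.3]
tcp_rot: [-179.9, 0.0, 35.7]
ft_force: [0.7, -0.0, -0.1]
finger_gap: -0.1
Ftool 0.6 0.5 r 61.57 lat -1.53 j1,6 [-33.9  20.5]
time: 24.7
tool_pos: [508.8, -191.2, 222.4]
tcp_rot: [180.0, 0.0, -50.3]
ft_force: [-0.1, 0.5, 0.7]
finger_gap: 0.2
time: 24.9
tool_pos: [513.9, -187.6, 222.4]
tcp_rot: [180.0, 0.0, -55.6]
ft_force: [-1.1, -0.1, 0.1]
finger_gap: -0.2
Ftool -0.6 1.0 r 61.92 lat 0.53 j1,6 [-25.4 120.2]
```

```bash
python3 -m creep '{"translation":[[8,0,0],[8,0,0],[4,0,0],[1.5,0,0],[1,0,0],[0.5,0,0],[0.4,0,0],[0,0,0]],"rotation":[[0,0,0],[0,0,0],[0,0,0],[0,0,0],[0,0,0],[0,0,0],[0,0,0],[0,0,0]],"claw":[0,0,0,0,0,0,0,0]}'; python3 chk.py;  python3 - <<'E'
from h import *
d=snapshot("wrist");crop(d,258,170,70,60,5,"pics/w10.png")
E
```

```text
time: 25.7
tool_pos: [526.1, -207.1, 222.7]
tcp_rot: [180.0, 0.0, -55.5]
ft_force: [-2.1, 1.1, -0.1]
finger_gap: 0.1
Ftool -2.1 1.1 r 38.91 lat 1.35 j1,6 [-26.7 118.8]
```

View pics/w10.png

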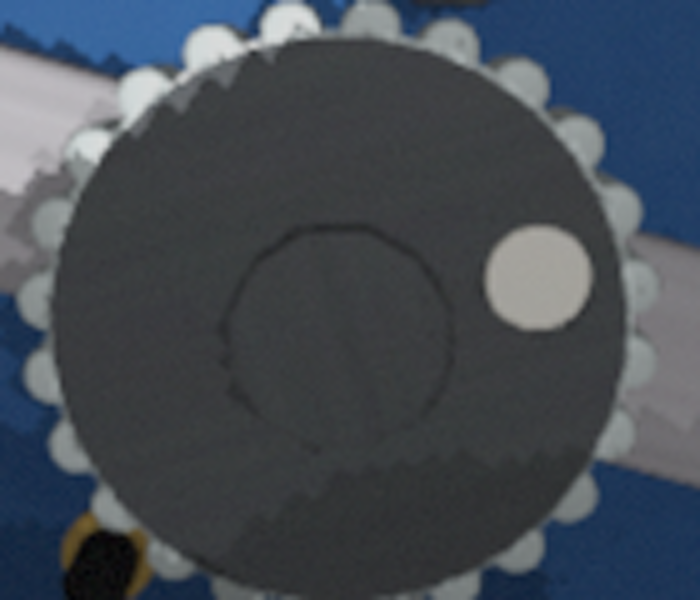

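```bash
python3 -m creep '{"translation":[[0.5,2.5,0],[0.3,3.8,0],[0.2,3.8,0],[0.2,3.8,0],[0.2,3.8,0],[0.2,3.8,0],[0.2,3.8,0],[0.2,3.8,0]],"rotation":[[0,0,-0.1],[0,0,-0.1],[0,0,-0.1],[0,0,-0.1],[0,0,-0.1],[0,0,-0.1],[0,0,-0.1],[0,0,-0.1]],"claw":[0,0,0,0,0,0,0,0]}'; python3 chk.py
```

```text
time: 26.55
tool_pos: [511.2, -231.6, 222.8]
tcp_rot: [-180.0, 0.1, -9.4]
ft_force: [-4.1, 1.5, 2.0]
finger_gap: -0.1
Ftool -4.3 -0.8 r 38.69 lat -0.45 j1,6 [-29.6  69.8]
```

```bash
python3 -m creep '{"translation":[[0.2,3.8,0],[0.2,3.8,0],[0.2,3.8,0],[0.2,3.8,0],[0.2,3.8,0],[0.2,3.8,0],[0.2,3.8,0],[0.2,3.8,0]],"rotation":[[0,0,-0.1],[0,0,-0.1],[0,0,-0.1],[0,0,-0.1],[0,0,-0.1],[0,0,-0.1],[0,0,-0.1],[0,0,-0.1]],"claw":[0,0,0,0,0,0,0,0]}'; python3 chk.py
```

```text
time: 27.35
tool_pos: [518.1, -261.6, 223.1]
tcp_rot: [180.0, 0.1, 36.4]
ft_force: [-3.5, -1.6, 2.0]
finger_gap: -0.1
Ftool -3.8 -0.8 r 38.85 lat 0.13 j1,6 [-31.8  21.8]
```

```bash
python3 -m creep '{"translation":[[0.3,3.8,0],[0.3,3.8,0],[0.3,3.8,0],[0.2,3.8,0],[0.2,3.8,0],[0.2,3.8,0],[0.2,3.8,0],[0.2,3.8,0]],"rotation":[[0,0,-0.1],[0,0,-0.1],[0,0,-0.1],[0,0,-0.1],[0,0,-0.1],[0,0,-0.1],[0,0,-0.1],[0,0,-0.1]],"claw":[0,0,0,0,0,0,0,0]}'; python3 chk.py
```

```text
time: 28.15
tool_pos: [544.4, -277.3, 223.5]
tcp_rot: [179.9, 0.1, 82.2]
ft_force: [-1.4, -4.7, 2.3]
finger_gap: -0.0
Ftool -4.8 -0.7 r 39.15 lat 0.44 j1,6 [-31.7 -23.9]
```

```bash
python3 -m creep '{"translation":[[0.3,3.8,0],[0.3,3.8,0],[0.3,3.8,0],[0.3,3.8,0],[0.2,3.8,0],[0.2,3.8,0],[0.2,3.8,0],[0.2,3.8,0]],"rotation":[[0,0,-0.1],[0,0,-0.1],[0,0,-0.1],[0,0,-0.1],[0,0,-0.1],[0,0,-0.1],[0,0,-0.1],[0,0,-0.1]],"claw":[0,0,0,0,0,0,0,0]}'; python3 chk.py;  python3 - <<'E'
from h import *
d=snapshot("wrist");crop(d,258,170,70,60,5,"pics/w11.png")
E
```

```text
time: 28.95
tool_pos: [574.0, -269.1, 223.8]
tcp_rot: [180.0, 0.2, 128.1]
ft_force: [2.9, -4.1, 0.8]
finger_gap: -0.2
Ftool -5.0 -0.3 r 39.41 lat 0.5 j1,6 [-29.7 -67.8]
```

View pics/w11.png

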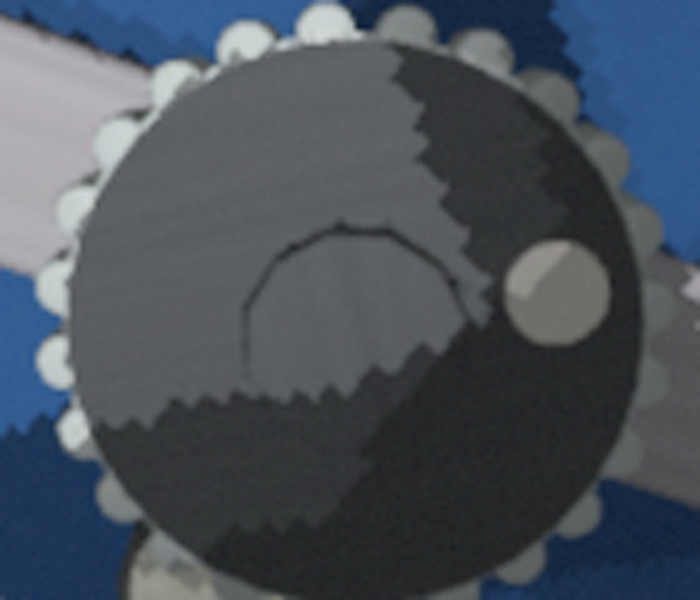

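The dot puts the wheel at about 660°; another 60° to go.

```bash
python3 -m creep '{"translation":[[0.2,3.8,0],[0.2,3.8,0],[0.2,3.8,0],[0.2,3.8,0],[0.2,3.8,0],[0.2,3.8,0],[0.2,3.8,0],[0.2,3.8,0],[0.2,3.8,0],[0.2,3.8,0]],"rotation":[[0,0,-0.1],[0,0,-0.1],[0,0,-0.1],[0,0,-0.1],[0,0,-0.1],[0,0,-0.1],[0,0,-0.1],[0,0,-0.1],[0,0,-0.1],[0,0,-0.1]],"claw":[0,0,0,0,0,0,0,0,0,0]}'; python3 chk.py
python3 -m creep '{"translation":[[-4,0,0],[-15,0,0],[-15,0,0],[0,0,-30],[0,0,-45],[0,0,-45],[0,0,0]],"rotation":[[0,0,0],[0,0,0],[0,0,0],[0,0,0],[0,0,0],[0,0,0],[0,0,0]],"claw":[0,0,0,0,0,0,0]}'; python3 chk.py;  python3 - <<'E'
from h import *
d=snapshot("wrist");cv2.imwrite("pics/w12.png",cv2.cvtColor(d["frame"],cv2.COLOR_RGB2BGR))
print(proj(d,[549.3,-238.4,242]))
E
```

```text
time: 30.0
tool_pos: [588.8, -234.4, 224.0]
tcp_rot: [-179.9, 0.2, -174.6]
ft_force: [1.9, -1.1, 1.8]
finger_gap: -0.1
Ftool -1.8 -1.3 r 39.69 lat 0.26 j1,6 [ -26.3 -121.8]
time: 30.7
tool_pos: [623.7, -232.1, 352.0]
tcp_rot: [-179.6, 0.6, -175.0]
ft_force: [0.9, 0.2, 1.1]
finger_gap: -0.2
Ftool -0.9 0.1 r 74.66 lat -0.18 j1,6 [ -24.8 -119.8]
[259.80818033 101.9699521 ]
```

View pics/w12.png

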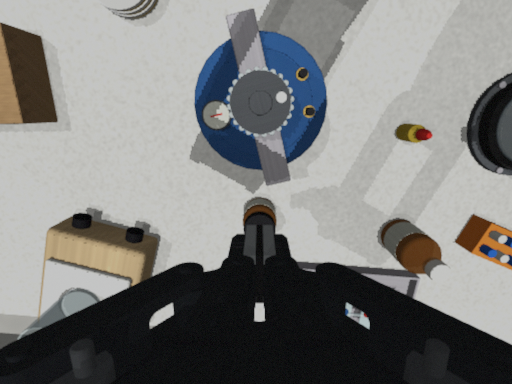

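The dot is at (281,97) and the wheel centre at (261,101). I'll compare the dot bearing with the one at the start.

```bash
python3 -m creep '{"translation":[[0,0,-5],[0,0,0],[0,0,0]],"rotation":[[0,0,0],[0,0,0],[0,0,0]],"claw":[0,0,0]}';python3 - <<'E'
from h import *
d=snapshot("wrist"); print(sense()["qd"].round(2))
u,v=[int(round(t)) for t in proj(d,[549.3,-238.4,242])]; print(u,v)
crop(d,u,v,36,36,8,"pics/w13.png")
e=snapshot("scene"); crop(e,194,140,40,30,10,"pics/sc2.png")
t=snapshot("top"); cv2.imwrite("pics/top2.png",cv2.cvtColor(t["frame"],cv2.COLOR_RGB2BGR))
cv2.imwrite("pics/scene2.png",cv2.cvtColor(e["frame"],cv2.COLOR_RGB2BGR))
g=d["frame"][v-32:v+32,u-32:u+32].astype(int)
hs=cv2.cvtColor(g.astype(np.uint8),cv2.COLOR_RGB2HSV)
m=((hs[...,2]>130)&(hs[...,1]<60)).astype(np.uint8); n,l,st,c=cv2.connectedComponentsWithStats(m)
for i in range(1,n):
    if 25<st[i,4]<300:
        p=px2plane(d,c[i][0]+u-32,c[i][1]+v-32,242); q=p[:2]-[549.3,-238.4]; print(p.round(1),st[i,4],np.hypot(*q).round(1),np.degrees(np.arctan2(q[1],q[0])).round(1))
E
```

```text
time: 31.05
tool_pos: [620.9, -230.9, 346.1]
tcp_rot: [179.9, -0.1, -174.9]
ft_force: [-0.3, -0.2, -0.3]
finger_gap: 0.3
[ 0.05 -0.23 -0.17 -0.07  0.08 -0.16]
257 107
[ 527.9 -253.7  242. ] 61 26.3 -144.3
[ 529.6 -221.   242. ] 51 26.3 138.5
[ 541.4 -263.5  242. ] 26 26.3 -107.4
[ 543.5 -221.3  242. ] 111 18.0 108.6
[ 565.7 -257.8  242. ] 114 25.4 -49.8
[ 571.6 -223.   242. ] 51 27.1 34.6
```

View pics/w13.png

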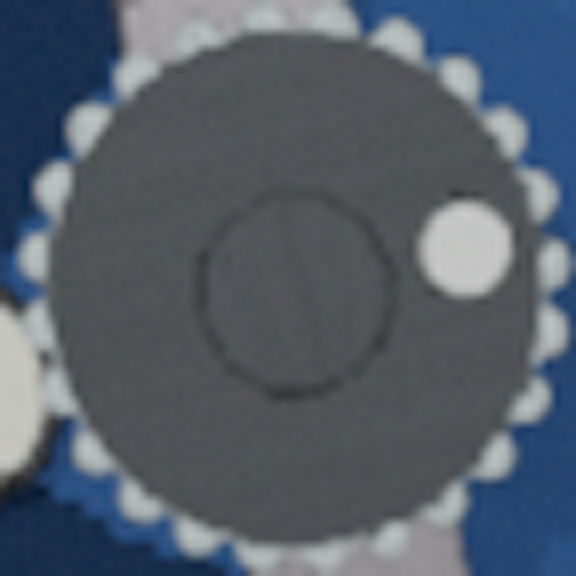

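View pics/top2.png

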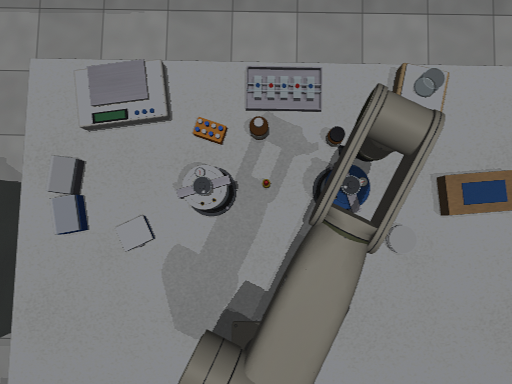

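View pics/scene2.png

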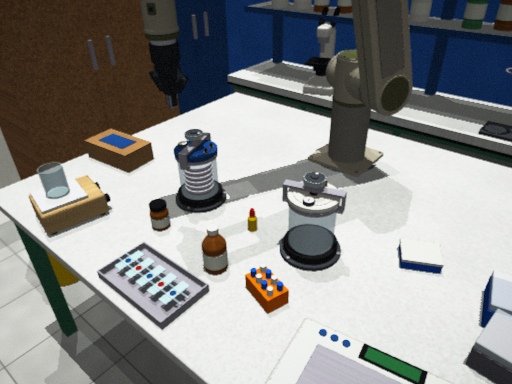

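The dot is back at 108.6° (started at about 107°) with a radius of 18.0 mm. In the top and scene views the bystanders are where they stood and the gripper is well clear. I'll hand in.

```bash
python3 -c "
from bench import *
print(hand_in())"
```

```text
the job is handed in; nothing more can be done
None
```

I loosened the blue-lidded jar's clamp screw by two full turns and handed the job in at about 31 s. No verdict was reported.

- **How:** I used the closed fingers as a single fingertip on the outside of the rim. I made three anticlockwise strokes of about 240° each and went back around clear of the wheel in between. The wheel did not slip in any stroke.
- **Force:** The readings I took between moves showed about 2–7 N against the wheel. I did not record force continuously.
- **Screw:** By my running count of the dot, the wheel turned about 721°, roughly 12.6 rad. At the end the dot stood at 108.6°, against about 107° at the start, 18.0 mm from the axis as it should be. Single dot readings during the strokes differed from the tool's rotation by up to about 4°, which is well inside the 45° allowed.
- **Surroundings:** In the last top and scene pictures the white jar and all the bystanders look unmoved. I judged that by eye and did not measure each one. The gripper finished about 100 mm above the wheel and 70 mm to the side, touching nothing.

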